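# Load a sole patch flush into the nailing jig

## Task

Take the orange sole patch off the stock tray, where it lies flat against the rail with no room for a finger on that side, and lay it flat on the dark grey jig with its square end away from the robot. Then push it gently home, so that its square end lies flush against the metal stop at the far end and its long side flush against the metal stop on the right. Do not disturb the wax tin, the wooden acorn or the edge iron.

Things in the scene. Friction and masses are not known exactly. Their poses are not given: they have to be found in the camera images.
- patch: flat orange rubber sole patch with thin black ribs across its top, 110 x 60 x 6 mm, 60 g, loose. Origin: centre of its underside; z up; x along its length to the square end (x = +55); straight sides at y = +-30 from x = -25 to +55, then a half-round end, radius 30, to x = -55. Starts on the stock tray, its +y side 0.5 to 2 mm from the rail: move it to make room for a finger
- patch_square_left (a point): corner of the patch at x = +55, y = +30, half its thickness up
- patch_square_right (a point): corner of the patch at x = +55, y = -30, half its thickness up
- patch_round_right (a point): point on the -y long side of the patch where the round end begins: x = -25, y = -30, half its thickness up
- stock_tray: fixed plywood board 170 (x) x 170 (y) x 6 mm with a dark wood rail along its +y edge: rail 12 mm thick, its top 28 mm above the table, its inner face at y = +73 mm; the other three edges are open. Origin: centre of the underside; z up
- jig: fixed dark grey board 170 (x) x 150 (y) x 8 mm with two rigid aluminium stops, 10 mm thick, tops 22 mm above the table: the end stop along the +x edge (inner face x = +75) and the side stop along the -y edge (inner face y = -65). Origin: centre of the underside; z up. At home the patch has its origin at x = +20, y = -35, z = +8 here, axes parallel
- jig_corner (a point): inner corner of the jig where the two stops and the board's top meet: x = +75, y = -65, z = +8 mm in the jig; axes as the jig's.
- wax_tin: open round tin of pale wax, 62 mm across, 19 mm high, loose bystander; origin at the centre of its underside
- acorn: standing wooden acorn-shaped knob, 26 mm across, 50 mm high, loose bystander; origin at the centre of its underside
- iron: edge iron, wooden handle with a steel end, 22 x 142 x 23 mm, lying along its y, loose bystander; origin at the centre of its underside
There are look-alikes about, which are no part of the job. There is more than one size of the patch; the one meant has the size given above.

How it is judged (in metres and radians):
On the way, in this order (a step that is already met when the one before it is completed fails the run):
1. the patch has been picked up: more than 30 mm above the table, held by the fingers (height (world z) of patch above 0.03 m and contact force between patch and the fingers above 0.3 N), for 0.2 s.
2. the patch lies flat on the board of the jig, out of the fingers (z of patch in the frame of jig between 0.006 and 0.0095 m and x of patch in the frame of jig between -0.09 and 0.03 m and y of patch in the frame of jig between -0.045 and 0.08 m and contact force between patch and the fingers below 0.1 N), for 0.1 s.
At the end, for the whole second after the job is handed in: The patch lies released and at rest, flat on the jig's board, both corners of its square end within 2.5 mm of the end stop's face and both ends of its right-hand straight side within 2.5 mm of the side stop's face (x of patch_square_left in the frame of jig_corner between -0.0025 and 0.002 m and x of patch_square_right in the frame of jig_corner between -0.0025 and 0.002 m and y of patch_square_right in the frame of jig_corner between -0.002 and 0.0025 m and y of patch_round_right in the frame of jig_corner between -0.002 and 0.0025 m and z of patch in the frame of jig between 0.006 and 0.0095 m and angle between patch's own z axis and vertical below 0.05 rad and linear speed of patch below 0.01 m/s); the robot touches nothing.
It fails at once if the patch is pressed against the jig with more than 80 N (contact force between patch and jig above 80 N).
It fails at once if the wax tin is moved more than 20 mm (distance of wax_tin from where it was at the start of the episode above 0.02 m).
It fails at once if the wooden acorn is moved more than 20 mm (distance of acorn from where it was at the start of the episode above 0.02 m).
It fails at once if the edge iron is moved more than 20 mm (distance of iron from where it was at the start of the episode above 0.02 m).
It also fails if it takes over 67 s, if anything falls off the work surface, if the arm or the gripper's body presses on something with over 40 N, if the wrist force passes 120 N, or if a joint passes its speed limit or range.

## Robot

A 6-joint arm with a two-finger parallel gripper is mounted at the origin on a cart in front of the work surface, level with it; the furniture and walls round the work are solid. World frame = base frame: x ahead of the robot, y to its left, z up, the work surface at z = 0. Lengths are in mm, angles in rad, forces in N, time in s.
With the tool pointing down it reaches from about 275 to 1000 mm from the base axis. Payload 8.4 kg.
Tool frame: the origin (TCP) lies between the finger pads; the fingertips stand r.finger_overhang ahead of it and the grasp point (between the pads) is the TCP (r.finger_overhang is the distance from the TCP to the fingertips, in mm); z points along the fingers, y is the line along which they close (so a half turn about z gives the same grasp; the last joint's range is limited). The gripper opens to 85 mm and grips with 20 to 120 N. Pads are 22 mm wide; open, the fingers measure 114 mm over their backs; the gripper's body (76 mm by 85 mm) begins 54 mm behind the grasp point. The pads swing forward as they close: fully open they stand 13 mm farther back than shut.
Start: joints at [-1.142, 0.353, 1.633, -0, 1.155, -0.002], TCP at [260.998, -567.898, 250.281] pointing down, gripper open.
Joint ranges: [-2.63, 2.63], [-0.92, 2.1], [0.06, 2.66], [-1.3, 4.44], [0, 2.69], [-3.02, 3.02]. Speed limits (rad/s): [2.22, 2.22, 2.79, 3.14, 3.14, 3.14].

## Interface

Orientations are given as [roll, pitch, yaw] about the fixed x, y, z axes, in that order (R = Rz(yaw) Ry(pitch) Rx(roll)).
In Python, from rig import r, cams, sign_off gives the robot as it stands.
- The arm moves only by the shell command python3 -m crank 'ROWS' [FORCE]. ROWS is JSON, a list of rows, each a list of 7 numbers: the shift along the tool's x, y, z in m, then the turn, a rotation vector about the tool's x, y, z in rad, then the closure, from 0 (fully open) to 1 (shut). In form: [[dx, dy, dz, ax, ay, az, gripper], ...]. A call has 1 to 5 rows; each row is the pose to reach, as a shift and turn from the pose commanded when the call began, along the tool's axes at that moment; what a row does not reach only later rows make up. A row lasts 1/10 s, in which the tool goes at most 50 mm and 8.59 degrees, less where a joint would pass 70% of its speed; a pose out of reach is approached as far as the arm can. A call with a gripper value outside its range is refused whole. The fingers move at their own pace and stop on an object; FORCE is the grip in N (left out, the last holds). Time passes only in rows, so rows that repeat a pose let the fingers close. It gives the time, the measured TCP pose, the force, the opening and the grip force at its end, in the units of the state.
- r.sense(): the state, without advancing time (a new reading comes with each control period).
- cams.grab_frame(name): name is "scene" or "top"; returns a dict with "image" (420x560x3 uint8, red, green, blue), "fx", "fy", "cx", "cy" (pixels), "position" and "orientation" of the camera in the world. Camera axes: x right, y down, z forward; pixel columns grow to the right and rows downward; lengths in mm; the calibration is good to about 2 mm. A picture is of the moment at which its call begins. There is no depth.
- sign_off(): hands the job in; it is judged then, once.
The state is a dict: "clock": time; "qpos": joint angles; "qvel": joint speeds; "joint_efforts": joint torques, N m; "eef_pos": TCP position; "tcp_rot": TCP orientation; "contact_force": force on the tool from outside, world axes, zero at the start; "wrist_torque": the same for the moment, N m; "opening": opening from 0.0 (shut) to 1.0 (fully open); "grasp_force": force on a finger pad.
Only numpy, scipy, OpenCV 4.12 (cv2) and the standard library are available. Lean on these libraries where they do the work, as an engineer would, in place of code of your own. Each camera call takes 0.05 s, during which the arm holds its last target. There are 200 camera calls.

## Working session

There is one attempt and no reset: what is moved stays moved. The work goes in short steps, Python scripts to look and compute and a shell command to move; the robot and the scene stay as the last step left them, time stands still between calls to the robot, and variables do not carry over. Pictures are saved under pics/ and viewed, at most 12 in all, crops included, and the job is handed in when it is done.

```bash
ls; mkdir -p pics; python3 - <<'E'
from rig import r,cams
import cv2
s=r.sense();print(s, r.finger_overhang)
for n in("scene","top"):
    f=cams.grab_frame(n);cv2.imwrite(f"pics/{n}0.png",f["image"][:,:,::-1]);f.pop("image");print(n,f)
E
```

```text
pics
{'clock': 0.0, 'qpos': array([-1.14238462e+00,  3.53669912e-01,  1.63413764e+00, -1.01359963e-05,
        1.15521045e+00, -2.39760287e-03]), 'qvel': array([ 7.41673673e-04,  4.99018117e-04,  2.56465164e-04,  5.85624347e-04,
        8.19848018e-04, -7.64140170e-05]), 'joint_efforts': array([-1.51813358e-03, -6.05259347e+01, -3.42061543e+01, -1.33713456e-04,
        9.49459733e-03, -4.19044213e-06]), 'eef_pos': array([ 260.8130692 , -567.47823035,  249.54657545]), 'tcp_rot': array([-3.14016729e+00,  5.84993726e-06,  4.30813414e-01]), 'contact_force': array([-0.1543699 , -0.27526568, -0.85038052]), 'wrist_torque': array([-0.01584141, -0.03643422, -0.02961756]), 'grasp_force': 0.0, 'opening': 1.0014381772374137} 19.0
scene {'fx': 412.3154765889378, 'fy': 412.3154765889378, 'cx': 286.89713265942567, 'cy': 207.03703777103044, 'position': array([1207.57904844,  305.06041825,  738.11988581]), 'orientation': array([-2.3549636 ,  0.01859619,  1.7637888 ])}
top {'fx': 396.7681745442274, 'fy': 396.7681745442274, 'cx': 281.0550108704882, 'cy': 204.77108423597053, 'position': array([ 318.80292835,  141.8627959 , 1011.37695793]), 'orientation': array([-2.91166835,  0.00616733, -1.57078402])}
```

View pics/scene0.png

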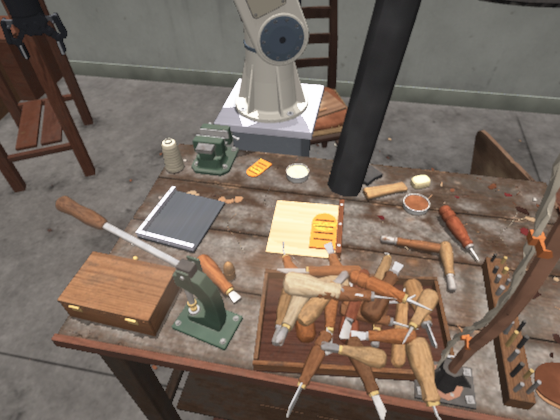

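View pics/top0.png

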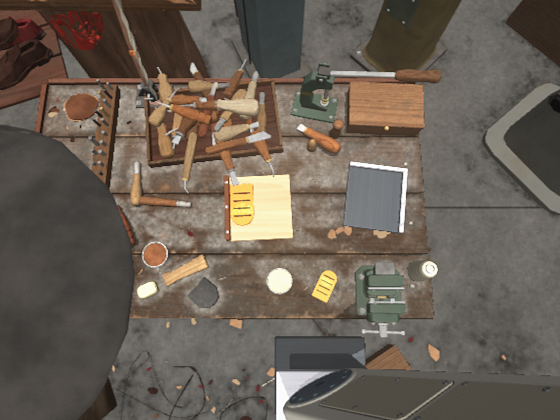

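```bash
cat > h.py <<'E'
import numpy as np,cv2
from scipy.spatial.transform import Rotation as R
from rig import r,cams
def grab(n): return cams.grab_frame(n)
def ray(f,px):
    px=np.atleast_2d(px).astype(float)
    d=np.c_[(px[:,0]-f["cx"])/f["fx"],(px[:,1]-f["cy"])/f["fy"],np.ones(len(px))]
    return d@R.from_euler("xyz",f["orientation"]).as_matrix().T
def onz(f,px,z):
    d=ray(f,px);p=f["position"];return (p+d*((z-p[2])/d[:,2])[:,None])
def mask(f,lo,hi,box=None):
    m=cv2.inRange(cv2.cvtColor(f["image"],cv2.COLOR_RGB2HSV),lo,hi)
    if box:
        k=np.zeros_like(m);x0,y0,x1,y1=box;k[y0:y1,x0:x1]=255;m&=k
    return m
def blobs(m,a=60):
    return [c for c in cv2.findContours(m,cv2.RETR_EXTERNAL,cv2.CHAIN_APPROX_NONE)[0] if cv2.contourArea(c)>a]
E
python3 - <<'E'
from h import *
for n,box in(("top",(215,150,420,310)),("scene",(130,140,350,270))):
    f=grab(n)
    m=cv2.morphologyEx(mask(f,(10,190,150),(26,255,255),box),cv2.MORPH_CLOSE,np.ones((5,5)))
    for c in blobs(m):
        w=onz(f,c[:,0],12)[:,:2].astype(np.float32)
        print(n,"orange",c[:,0].mean(0),cv2.minAreaRect(w),w.min(0),w.max(0))
    if n=="top":
        t=f
        for nm,lo,hi,b,z in(("tray",(12,50,170),(30,150,255),(215,165,300,250),6),("jig",(90,0,40),(125,90,130),(335,155,415,240),8)):
            cs=blobs(cv2.morphologyEx(mask(f,lo,hi,b),cv2.MORPH_CLOSE,np.ones((5,5))),300)
            for c in cs:print(nm,[(tuple(p),onz(f,[p],z)[0,:2].round(1)) for p in cv2.boxPoints(cv2.minAreaRect(c)).round(1)])
for n in("top",):
    a=cv2.resize(t["image"][150:310,215:415],(800,640),interpolation=cv2.INTER_CUBIC)[:600]
    cv2.imwrite("pics/crop1.png",a[:,:,::-1])
E
```

```text
tray [((np.float32(227.5), np.float32(176.8)), array([630.4, 289.9])), ((np.float32(289.4), np.float32(173.7)), array([638.7, 125.9])), ((np.float32(292.6), np.float32(238.1)), array([466.7, 118.6])), ((np.float32(230.8), np.float32(241.2)), array([458.9, 276.2]))]
jig [((np.float32(342.3), np.float32(226.3)), array([496.8,  -8.9])), ((np.float32(349.0), np.float32(166.2)), array([658.6, -32.3])), ((np.float32(404.6), np.float32(172.4)), array([ 641. , -178.4])), ((np.float32(398.0), np.float32(232.4)), array([ 480.8, -150.3]))]
```

View pics/crop1.png

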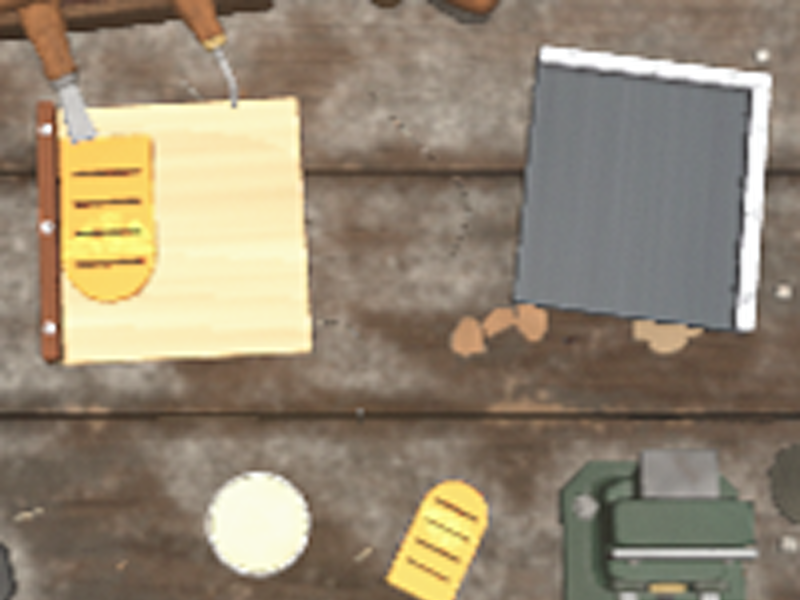

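The crop shows the full-size patch on the tray at about top px (242,204), square end up, against the rail. The loose orange one at (325,286) is plainly smaller and is a look-alike. A chisel tip overhangs the tray's far edge at (234,184).

```bash
python3 - <<'E'
from h import *
t=grab("top");s=grab("scene")
h=cv2.cvtColor(t["image"],cv2.COLOR_RGB2HSV);print(h[210,250],h[196,234],h[190,248],h[200,275]); 
h2=cv2.cvtColor(s["image"],cv2.COLOR_RGB2HSV);print(h2[228:240:4,318],h2[215,290])
for f,box,n in((t,(215,150,420,310),"top"),(s,(240,140,350,270),"scene")):
    m=cv2.morphologyEx(mask(f,(12,165,150),(30,255,255),box),cv2.MORPH_CLOSE,np.ones((5,5)))
    for c in blobs(m):
        w=onz(f,c[:,0],12)[:,:2].astype(np.float32)
        print(n,c[:,0].mean(0),cv2.boxPoints(cv2.minAreaRect(w)).round(1).tolist(),cv2.minAreaRect(w))
a=cv2.resize(s["image"][180:290,130:360],(800,383),interpolation=cv2.INTER_CUBIC)
cv2.imwrite("pics/crop2.png",a[:,:,::-1])
E
```

```text
[ 27 131 252] [ 22 152 251] [ 22 151 252] [ 22  72 251]
[[ 28 141 254]
 [ 13 160 158]
 [ 21 160 254]] [ 25  50 254]
scene [325.03478261 229.80869565] [[517.4000244140625, 281.0], [520.2000122070312, 225.8000030517578], [593.5, 229.5], [590.7999877929688, 284.6000061035156]] ((555.4841918945312, 255.23016357421875), (73.41798400878906, 55.18640899658203), 2.858389139175415)
scene [258.05454545 168.03636364] [[316.70001220703125, 44.400001525878906], [384.1000061035156, 10.199999809265137], [401.3999938964844, 44.400001525878906], [333.8999938964844, 78.5]] ((359.0213623046875, 44.367401123046875), (38.22713851928711, 75.57610321044922), 63.151580810546875)
```

View pics/crop2.png

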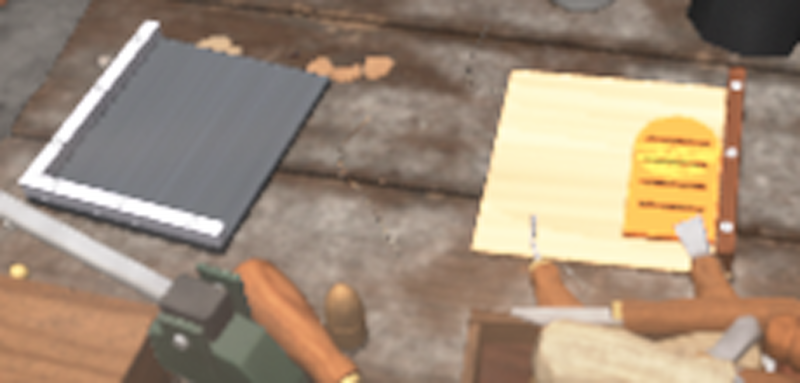

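```bash
cat >> h.py <<'E'
def tri(f,p,g,q):
    a,b=ray(f,p)[0],ray(g,q)[0];t=np.linalg.lstsq(np.c_[a,-b],g["position"]-f["position"],rcond=None)[0]
    P=f["position"]+a*t[0];Q=g["position"]+b*t[1];return (P+Q)/2,np.linalg.norm(P-Q)
def patch(f,box,z):
    m=cv2.morphologyEx(mask(f,(12,105,150),(32,255,255),box),cv2.MORPH_CLOSE,np.ones((5,5)))
    c=max(blobs(m),key=cv2.contourArea);w=onz(f,c[:,0],z)[:,:2].astype(np.float32)
    return c[:,0],w,cv2.minAreaRect(w)
def say(rect): return np.round(cv2.boxPoints(rect),1).tolist(),[np.round(v,1).tolist() for v in rect]
E
python3 - <<'E'
from h import *
t=grab("top");s=grab("scene")
for f,b in((t,(225,165,270,240)),(s,(295,200,345,262))): print(say(patch(f,b,12)[2]))
print("chisel",tri(t,(234,184),s,(327.5,246)),"hook",tri(t,(273,176),s,(283,243)))
print("pipe foot",onz(s,[(330,188),(347,196),(362,190)],0).round())
print("acorn,iron,tin",onz(t,[(338,125),(311,134),(279,281)],10).round())
# jig stops inner corners in top
e=t; print("jig inner px->w z8",onz(t,[(215+541/4,150+68/4),(215+750/4,150+92/4),(215+735/4,150+328/4),(215+516/4,150+300/4)],8).round(1))
print("scene jig: inner corner, side-stop near end, near-left",onz(s,[(130+50/3.48,180+178/3.48),(130+160/3.48,180+37/3.48),(130+330/3.48,180+80/3.48),(130+222/3.48,180+222/3.48)],8).round(1))
print("rail inner top",onz(t,[(215+57/4,150+102/4),(215+61/4,150+362/4)],28).round(1))
E
```

```text
([[498.6000061035156, 281.20001220703125], [500.5, 218.60000610351562], [618.9000244140625, 222.1999969482422], [617.0, 284.70001220703125]], [[558.8, 251.7], [118.4, 62.6], 1.7])
([[495.8999938964844, 279.6000061035156], [504.1000061035156, 212.60000610351562], [649.9000244140625, 230.3000030517578], [641.7999877929688, 297.3999938964844]], [[572.9, 255.0], [146.9, 67.5], 6.9])
chisel (array([607.30129532, 269.00857147,  17.95713733]), np.float64(3.1840816282564135)) hook (array([625.3733116 , 168.85382925,  28.46907685]), np.float64(0.15101208641827918))
pipe foot [[394. 248.   0.]
 [417. 296.   0.]
 [387. 332.   0.]]
acorn,iron,tin [[776.  -7.  10.]
 [750.  67.  10.]
 [359. 153.  10.]]
jig inner px->w z8 [[ 656.3  -35.6    8. ]
 [ 639.4 -172.8    8. ]
 [ 481.9 -152.3    8. ]
 [ 500.2  -13.3    8. ]]
scene jig: inner corner, side-stop near end, near-left [[ 630.9 -168.5    8. ]
 [ 482.4 -147.9    8. ]
 [ 504.8   -7.     8. ]
 [ 647.4  -37.9    8. ]]
rail inner top [[627.1 282.2  28. ]
 [457.6 274.7  28. ]]
```

```bash
python3 -m crank '[[0,0,0,0,0,0.388,1],[0,0,0,0,0,0.388,1],[0,0,0,0,0,0.388,1]]' 30
python3 -m crank '[[0.016,-0.047,0,0,0,0,1],[0.032,-0.094,0,0,0,0,1],[0.048,-0.141,0,0,0,0,1],[0.064,-0.188,0,0,0,0,1],[0.080,-0.235,0,0,0,0,1]]'
```

```text
clock: 0.7
eef_pos: [261.0, -567.9, 250.3]
tcp_rot: [3.142, 0.0, 0.037]
contact_force: [-0.1, -0.7, -0.1]
opening: 0.511
grasp_force: 0.0
clock: 1.2
eef_pos: [331.0, -327.9, 250.4]
tcp_rot: [3.141, -0.0, 0.042]
contact_force: [1.2, -0.2, 0.5]
opening: 0.004
grasp_force: 0.0
```

```bash
python3 -m crank '[[0.019,-0.043,0,0,0,0,1],[0.038,-0.086,0,0,0,0,1],[0.057,-0.129,0,0,0,0,1],[0.076,-0.172,0,0,0,0,1],[0.095,-0.215,0,0,0,0,1]]'|head -4|tail -3
python3 -m crank '[[0.019,-0.043,0,0,0,0,1],[0.038,-0.086,0,0,0,0,1],[0.057,-0.129,0,0,0,0,1],[0.076,-0.172,0,0,0,0,1],[0.095,-0.215,0,0,0,0,1]]'
python3 -m crank '[[0.019,-0.043,0,0,0,0,1],[0.038,-0.086,0,0,0,0,1],[0.0595,-0.135,0.01,0,0,0,1],[0.0595,-0.135,0.05,0,0,0,1],[0.0595,-0.135,0.09,0,0,0,1]]'
python3 -m crank '[[0,0,0.04,0,0,0,1],[0,0,0.07,0,0,0,1],[0,0,0.09,0,0,0,1],[0,0,0.1,0,0,0,1]]'
```

```text
eef_pos: [417.0, -109.0, 250.7]
tcp_rot: [3.141, -0.001, 0.043]
contact_force: [0.7, -0.4, -0.7]
clock: 2.2
eef_pos: [502.7, 110.1, 250.5]
tcp_rot: [3.142, -0.001, 0.043]
contact_force: [0.3, -0.7, 0.2]
opening: 0.0
grasp_force: 0.0
clock: 2.7
eef_pos: [557.0, 247.8, 159.8]
tcp_rot: [-3.14, -0.003, 0.045]
contact_force: [-0.4, -0.3, 0.3]
opening: 0.001
grasp_force: 0.0
clock: 3.1
eef_pos: [554.9, 245.0, 58.2]
tcp_rot: [3.141, 0.003, 0.043]
contact_force: [0.3, 0.3, 0.1]
opening: -0.001
grasp_force: 0.0
```

```bash
python3 -m crank '[[0,0,0.015,0,0,0,1],[0,0,0.026,0,0,0,1],[0,0,0.027,0,0,0,1],[0,0,0.028,0,0,0,1],[0,0,0.029,0,0,0,1]]'|sed -n 2,4p
python3 -m crank '[[0,0,0.001,0,0,0,1],[0,0,0.001,0,0,0,1]]'|sed -n 2,4p
```

```text
eef_pos: [556.5, 245.7, 32.0]
tcp_rot: [-3.141, -0.001, 0.043]
contact_force: [-1.0, -0.2, -0.3]
eef_pos: [556.4, 245.7, 31.1]
tcp_rot: [-3.141, -0.001, 0.043]
contact_force: [-0.1, 0.2, 4.5]
```

```bash
python3 -m crank '[[0,0,0.001,0,0,0,1],[-0.002,0.004,0.001,0,0,0,1],[-0.006,0.010,0.001,0,0,0,1]]'|sed -n 2,4p
python3 -m crank '[[-0.005,0.006,0,0,0,0,1],[-0.01,0.012,0,0,0,0,1],[-0.015,0.018,0,0,0,0,1],[-0.02,0.025,0,0,0,0,1],[-0.026,0.032,0,0,0,0,1]]'|sed -n 2,4p
python3 - <<'E'
from h import *
t=grab("top");print(say(patch(t,(225,165,300,250),12)[2]))
E
```

```text
eef_pos: [552.9, 236.9, 31.1]
tcp_rot: [-3.139, -0.006, 0.043]
contact_force: [2.5, 4.9, 7.2]
eef_pos: [525.8, 201.9, 29.7]
tcp_rot: [-3.141, -0.001, 0.043]
contact_force: [0.4, -0.3, -0.1]Traceback (most recent call last):
  File "<stdin>", line 2, in <module>
  File "h.py", line 23, in patch
    c=max(blobs(m),key=cv2.contourArea);w=onz(f,c[:,0],z)[:,:2].astype(np.float32)
ValueError: max() iterable argument is empty
```

```bash
python3 -m crank '[[0,0,-0.04,0,0,0,1],[0,0,-0.08,0,0,0,1]]'|sed -n 2,4p
python3 - <<'E'
from h import *
s=grab("scene");
try:print(say(patch(s,(255,190,345,262),12)[2]))
except Exception as e:print(e)
cv2.imwrite("pics/s1.png",cv2.resize(s["image"][100:290,130:400],(800,563),interpolation=cv2.INTER_CUBIC)[:,:,::-1])
E
```

```text
eef_pos: [524.2, 201.3, 108.8]
tcp_rot: [3.14, 0.004, 0.042]
contact_force: [2.1, 0.4, -0.2]
([[566.2999877929688, 282.5], [577.2999877929688, 220.0], [652.0, 233.10000610351562], [641.0, 295.6000061035156]], [[609.1, 257.8], [75.9, 63.5], 10.0])
```

View pics/s1.png

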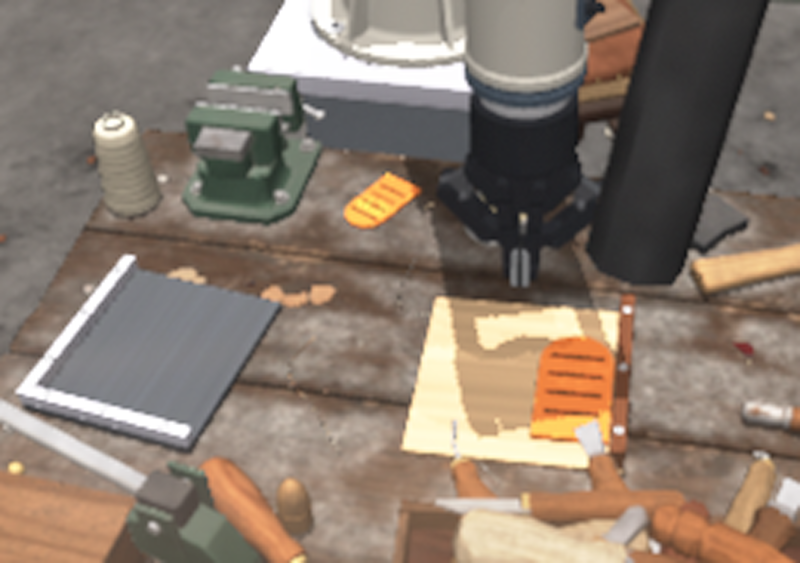

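The patch has not moved: the finger slipped over the top, and the patch is still against the rail at crop (575,390). I'll use one open finger in the wedge between the rail and the round end to swing it out.

```bash
python3 -m crank '[[-0.0403,-0.0178,0,0,0,0,0],[-0.0403,-0.0178,0.02,0,0,0,0],[-0.0403,-0.0178,0.05,0,0,0,0],[-0.0403,-0.0178,0.07,0,0,0,0],[-0.0403,-0.0178,0.08,0,0,0,0]]'
python3 -m crank '[[0,0,0.005,0,0,0,0],[0,0,0.01,0,0,0,0],[0,0,0.013,0,0,0,0],[0,0,0.015,0,0,0,0]]'
python3 -m crank '[[0,0,0.001,0,0,0,0],[0,0,0.002,0,0,0,0]]'|sed -n 2,5p
```

```text
clock: 5.4
eef_pos: [483.4, 217.6, 27.5]
tcp_rot: [3.141, 0.003, 0.043]
contact_force: [-1.3, -0.6, 0.3]
opening: 0.849
grasp_force: 0.0
clock: 5.8
eef_pos: [485.2, 218.3, 14.6]
tcp_rot: [-3.141, -0.001, 0.043]
contact_force: [0.6, -0.3, 1.0]
opening: 0.998
grasp_force: 0.0
eef_pos: [485.0, 218.3, 12.5]
tcp_rot: [-3.141, -0.001, 0.043]
contact_force: [-0.8, 0.4, 0.3]
opening: 1.002
```

```bash
for i in 1 2; do :; done; python3 -m crank '[[0,-0.001,0,0,0,0,0],[0,-0.002,0,0,0,0,0]]'|sed -n 2,4p
python3 -m crank '[[0,-0.001,0,0,0,0,0],[0,-0.002,0,0,0,0,0]]'|sed -n 2,4p
python3 -m crank '[[0.004,0,0,0,0,0,0],[0.008,0,0,0,0,0,0],[0.012,0,0,0,0,0,0]]'|sed -n 2,4p
```

```text
eef_pos: [484.8, 220.3, 12.4]
tcp_rot: [-3.141, -0.0, 0.043]
contact_force: [0.5, -0.9, 0.2]
eef_pos: [484.7, 221.6, 12.4]
tcp_rot: [3.141, 0.0, 0.043]
contact_force: [3.5, -12.4, 5.4]
eef_pos: [495.1, 222.0, 11.9]
tcp_rot: [3.14, 0.003, 0.043]
contact_force: [-5.2, -3.5, 3.4]
```

```bash
python3 -m crank '[[0.003,0,0,0,0,0,0],[0.004,0.003,0,0,0,0,0],[0.004,0.006,0,0,0,0,0],[0.004,0.010,0,0,0,0,0],[0.004,0.014,0,0,0,0,0]]'|sed -n 2,4p
python3 -m crank '[[0,0.004,0,0,0,0,0],[0,0.008,0,0,0,0,0],[0,0.012,0,0,0,0,0]]'|sed -n 2,4p
python3 - <<'E'
from h import *
s=grab("scene");
cv2.imwrite("pics/s2.png",cv2.resize(s["image"][150:280,230:380],(692,600),interpolation=cv2.INTER_CUBIC)[:,:,::-1])
E
```

```text
eef_pos: [501.4, 208.7, 12.4]
tcp_rot: [-3.141, -0.0, 0.043]
contact_force: [0.9, 0.0, -1.0]
eef_pos: [501.7, 196.5, 12.3]
tcp_rot: [-3.142, -0.0, 0.043]
contact_force: [-0.5, -0.6, -0.0]
```

View pics/s2.png

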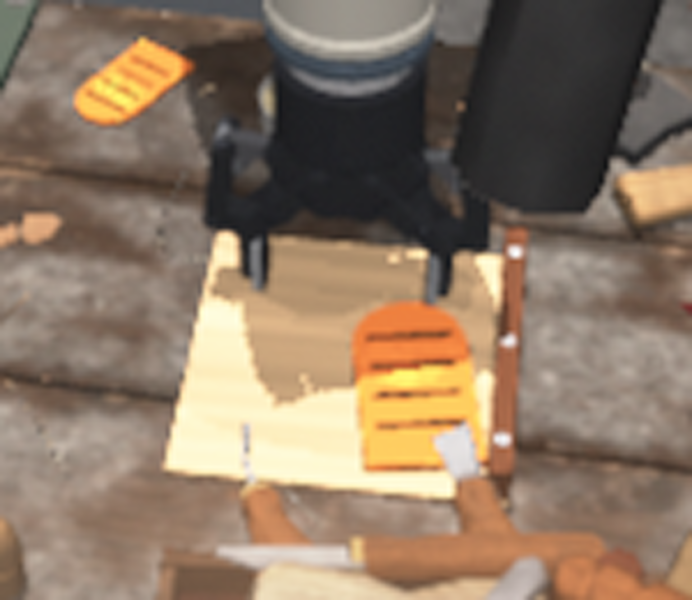

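```bash
python3 -m crank '[[-0.020,0,0,0,0,0,0],[-0.020,-0.010,0,0,0,0,0],[-0.020,-0.0235,0,0,0,0,0],[-0.005,-0.0235,0,0,0,0,0],[0.004,-0.0235,0,0,0,0,0]]'|sed -n 2,4p
python3 -m crank '[[0.004,0,0,0,0,0,0],[0.008,0.002,0,0,0,0,0],[0.012,0.008,0,0,0,0,0],[0.012,0.014,0,0,0,0,0],[0.012,0.020,0,0,0,0,0]]'|sed -n 2,4p
python3 -m crank '[[0,0.005,0,0,0,0,0],[0,0.01,0,0,0,0,0],[0,0.015,0,0,0,0,0]]'|sed -n 2,4p
python3 - <<'E'
from h import *
s=grab("scene");
cv2.imwrite("pics/s3.png",cv2.resize(s["image"][150:280,230:380],(692,600),interpolation=cv2.INTER_CUBIC)[:,:,::-1])
E
```

```text
eef_pos: [506.0, 221.9, 12.5]
tcp_rot: [-3.141, -0.001, 0.044]
contact_force: [0.4, 0.4, -0.1]
eef_pos: [517.3, 200.3, 12.2]
tcp_rot: [3.141, 0.0, 0.042]
contact_force: [-0.5, -0.0, -0.6]
eef_pos: [518.1, 185.6, 12.3]
tcp_rot: [3.142, 0.0, 0.043]
contact_force: [-0.4, -0.5, 0.6]
```

View pics/s3.png

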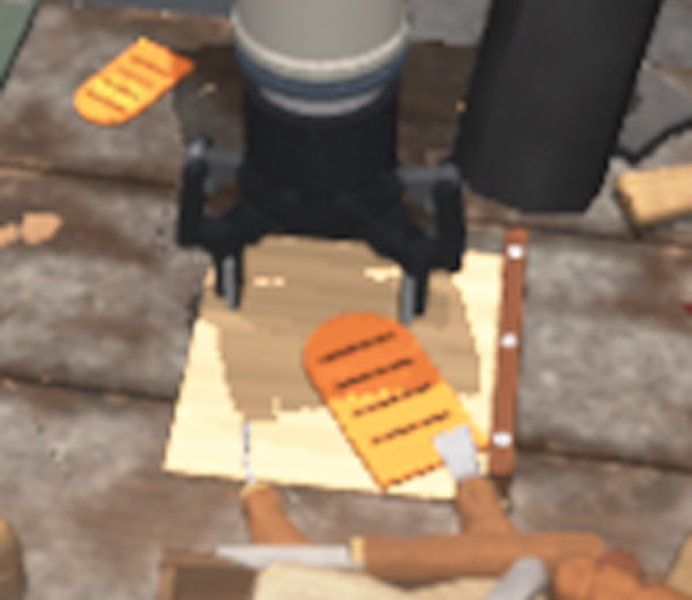

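The patch is swung out by roughly 25–30°: crop s3 shows the round end at (350,320), and the square corner is under the chisel tip at (460,450). I'll back off to measure it from above.

```bash
python3 -m crank '[[-0.02,0,-0.03,0,0,0,0],[-0.05,0,-0.06,0,0,0,0],[-0.09,0,-0.08,0,0,0,0],[-0.13,0,-0.1,0,0,0,0],[-0.13,0,-0.1,0,0,0,0]]'|sed -n 2,4p
cat >>h.py <<'E'
def patch2(f,box,z):
    m=cv2.morphologyEx(mask(f,(6,125,110),(32,255,255),box),cv2.MORPH_OPEN,np.ones((2,2)))
    m=cv2.morphologyEx(m,cv2.MORPH_CLOSE,np.ones((5,5)))
    c=cv2.convexHull(max(blobs(m),key=cv2.contourArea));w=onz(f,c[:,0],z)[:,:2].astype(np.float32)
    return c[:,0],w,cv2.minAreaRect(w)
E
python3 - <<'E'
from h import *
t=grab("top");s=grab("scene")
print(say(patch2(t,(228,165,300,250),12)[2]));print(say(patch2(s,(270,205,338,258),12)[2]))
cv2.imwrite("pics/t4.png",cv2.resize(t["image"][150:250,215:315],(600,600),interpolation=cv2.INTER_CUBIC)[:,:,::-1])
E
```

```text
eef_pos: [384.1, 179.7, 113.7]
tcp_rot: [3.141, 0.001, 0.044]
contact_force: [-0.2, 0.3, 1.1]
([[507.79998779296875, 216.39999389648438], [542.9000244140625, 168.60000610351562], [631.2999877929688, 233.60000610351562], [596.0999755859375, 281.3999938964844]], [[569.5, 225.0], [109.7, 59.4], 36.3])
([[514.5999755859375, 223.0], [550.5, 174.6999969482422], [638.2000122070312, 239.89999389648438], [602.2999877929688, 288.20001220703125]], [[576.4, 231.4], [109.3, 60.2], 36.6])
```

View pics/t4.png

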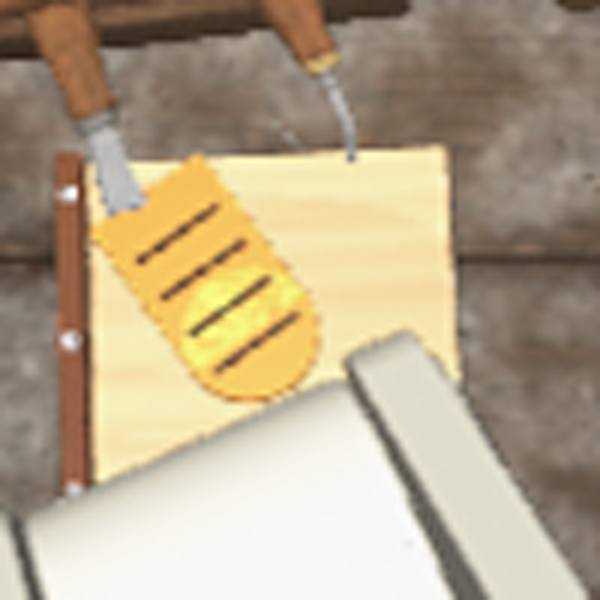

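```bash
python3 -m crank '[[0.045,-0.0086,0,0,0,-0.148,0.05],[0.09,-0.0172,0,0,0,-0.296,0.05],[0.135,-0.0258,0,0,0,-0.444,0.05],[0.1798,-0.0343,0,0,0,-0.592,0.05],[0.1798,-0.0343,0,0,0,-0.592,0.05]]' 30
python3 -m crank '[[0,0,0,0,0,0,0.05]]'|sed -n 2,3p
```

```text
clock: 10.0
eef_pos: [573.4, 223.8, 111.8]
tcp_rot: [3.14, -0.005, 0.639]
contact_force: [0.5, 0.8, 0.0]
opening: 0.95
grasp_force: 0.0
eef_pos: [567.5, 222.2, 110.8]
tcp_rot: [-3.141, 0.001, 0.633]
```

```bash
python3 -m crank '[[-0.0024,-0.0018,0.03,0,0,0,0.05],[-0.0024,-0.0018,0.06,0,0,0,0.05],[-0.0024,-0.0018,0.08,0,0,0,0.05],[-0.0024,-0.0018,0.09,0,0,0,0.05],[-0.0024,-0.0018,0.094,0,0,0,0.05]]'|sed -n 2,5p
python3 -m crank '[[0,0,0.001,0,0,0,0.05],[0,0,0.002,0,0,0,0.05]]'|sed -n 2,5p
```

```text
eef_pos: [562.3, 222.0, 17.2]
tcp_rot: [-3.141, 0.002, 0.634]
contact_force: [-0.7, 0.9, -0.0]
opening: 0.946
eef_pos: [564.0, 222.7, 17.2]
tcp_rot: [3.141, -0.001, 0.635]
contact_force: [-0.2, -0.3, 0.6]
opening: 0.949
```

```bash
python3 -m crank '[[0,0,-0.004,0,0,0,0.2],[0,0,-0.004,0,0,0,0.5],[0,0,-0.004,0,0,0,0.6],[0,0,-0.004,0,0,0,0.6],[0,0,-0.004,0,0,0,0.6]]' 30
```

```text
clock: 11.3
eef_pos: [564.3, 222.7, 21.9]
tcp_rot: [3.141, -0.002, 0.635]
contact_force: [-1.2, -2.2, 9.2]
opening: 0.686
grasp_force: 30.5
```

```bash
python3 -m crank '[[0,0,-0.003,0,0,0,0.6],[-0.01,0,-0.004,0,0,0,0.6],[-0.025,0,-0.004,0,0,0,0.6],[-0.04,0,-0.005,0,0,0,0.6],[-0.055,0,-0.006,0,0,0,0.6]]'
python3 -m crank '[[0,0,-0.01,0,0,0,0.6],[0,0,-0.025,0,0,0,0.6],[0,0,-0.045,0,0,0,0.6],[0,0,-0.065,0,0,0,0.6],[0,0,-0.08,0,0,0,0.6]]'
python3 -m crank '[[0,0,0,0,0,0,0.6]]'|sed -n 2,3p
python3 - <<'E'
from h import *
s=grab("scene")
cv2.imwrite("pics/s5.png",cv2.resize(s["image"][120:280,150:370],(800,582),interpolation=cv2.INTER_CUBIC)[:,:,::-1])
E
```

```text
clock: 11.8
eef_pos: [517.9, 189.2, 26.3]
tcp_rot: [-3.141, 0.001, 0.635]
contact_force: [-0.6, 0.7, 0.4]
opening: 0.685
grasp_force: 32.5
clock: 12.3
eef_pos: [520.8, 190.7, 109.2]
tcp_rot: [3.141, -0.003, 0.635]
contact_force: [-0.2, -0.3, -0.1]
opening: 0.683
grasp_force: 32.5
eef_pos: [521.7, 191.0, 109.7]
tcp_rot: [3.14, -0.006, 0.635]
```

View pics/s5.png

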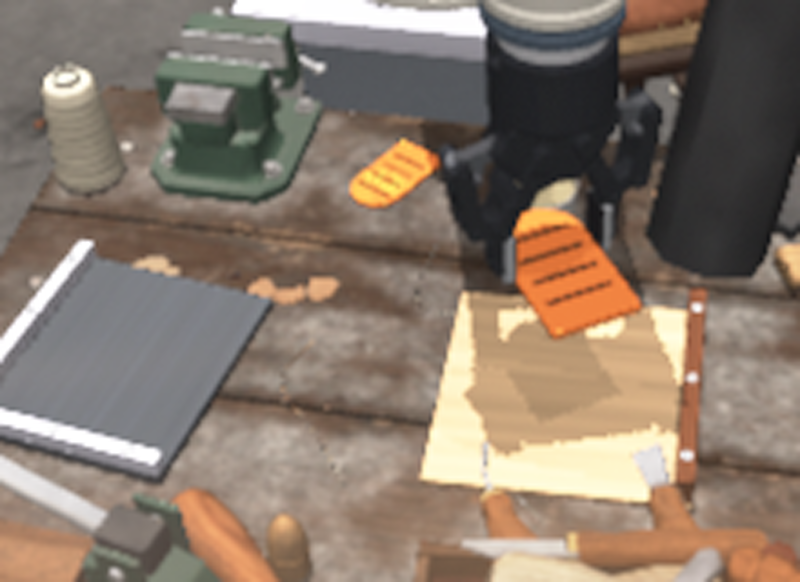

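```bash
python3 - <<'E'
from h import *
t=grab("top")
g=cv2.GaussianBlur(cv2.cvtColor(t["image"],cv2.COLOR_RGB2GRAY),(3,3),0).astype(float)
def edge(pts):  # subpixel half-height crossing along row or column
    return np.array(pts)
rows=range(180,224);side=[]
for y in rows:
    L=g[y,388:412];i=np.argmax(np.diff(L));d=np.diff(L)[max(0,i-2):i+3];side.append((388+max(0,i-2)+(d*np.arange(len(d))).sum()/d.sum()+.5,y))
end=[]
for x in range(355,396):
    L=g[155:180,x];dd=-np.diff(L);i=np.argmax(dd[4:])+4;d=dd[i-2:i+3];end.append((x,155+i-2+(d*np.arange(len(d))).sum()/d.sum()+.5))
out=[]
for p in(side,end):
    w=onz(t,np.array(p),8)[:,:2].astype(np.float32);l=cv2.fitLine(w,cv2.DIST_HUBER,0,.01,.01).ravel();out.append(l);print(l,np.degrees(np.arctan2(l[1],l[0])),np.array(p[::20]).round(1).tolist())
(a,b,x,y),(c,d,u,v)=out
k=np.linalg.solve([[a,-c],[b,-d]],[u-x,v-y]);print("corner",x+a*k[0],y+b*k[0])
E
```

```text
[ 9.9158692e-01 -1.2944250e-01  5.6223029e+02 -1.6393279e+02] -7.437377 [[402.5, 180.0], [401.2, 200.0], [400.1, 220.0]]
[ 1.3745941e-01  9.9050742e-01  6.5204602e+02 -1.0589473e+02] 82.09914 [[355.0, 165.1], [375.0, 168.4], [395.0, 170.3]]
corner 642.53687 -174.41606
```

The patch is held level in the gripper, crop s5 (575,270). Carrying it to the jig.

```bash
python3 -m crank '[[-0.0169,0.0329,0,0,0,0.096,0.6],[-0.0338,0.0658,0,0,0,0.192,0.6],[-0.0508,0.0986,0,0,0,0.288,0.6],[-0.0677,0.1315,0,0,0,0.384,0.6],[-0.0677,0.1315,0,0,0,0.384,0.6]]'|sed -n 2,6p
python3 -m crank '[[-0.0034,0.0368,0,0,0,0.096,0.6],[-0.0068,0.0736,0,0,0,0.192,0.6],[-0.0101,0.1105,0,0,0,0.288,0.6],[-0.0135,0.1473,0,0,0,0.384,0.6],[-0.0135,0.1473,0,0,0,0.384,0.6]]'|sed -n 2,6p
python3 -m crank '[[0,0,0,0,0,0,0.6],[0,0,0.03,0,0,0,0.6]]'|sed -n 2,6p
```

```text
eef_pos: [542.8, 40.5, 105.5]
tcp_rot: [3.141, 0.001, 0.245]
contact_force: [0.2, 0.1, -1.9]
opening: 0.687
grasp_force: 32.6
eef_pos: [566.9, -105.2, 105.7]
tcp_rot: [3.141, -0.001, -0.138]
contact_force: [1.2, -0.1, -1.4]
opening: 0.687
grasp_force: 32.7
eef_pos: [568.5, -101.4, 78.5]
tcp_rot: [-3.141, -0.005, -0.131]
contact_force: [0.7, -0.1, -1.0]
opening: 0.684
grasp_force: 32.7
```

```bash
python3 -m crank '[[0,0,0.02,0,0,0,0.6],[0,0,0.038,0,0,0,0.6],[0,0,0.047,0,0,0,0.6],[0,0,0.049,0,0,0,0.6],[0,0,0.049,0,0,0,0.6]]'|sed -n 2,4p
python3 -m crank '[[0,0,0.001,0,0,0,0.6],[0,0,0.002,0,0,0,0.6],[0,0,0.002,0,0,0,0.6]]'|sed -n 2,4p
```

```text
eef_pos: [566.2, -101.4, 27.3]
tcp_rot: [-3.141, 0.0, -0.132]
contact_force: [-0.3, 0.4, -0.6]
eef_pos: [566.4, -102.2, 25.8]
tcp_rot: [3.142, -0.001, -0.133]
contact_force: [-1.1, 1.0, -1.4]
```

```bash
python3 -m crank '[[0,0,0.001,0,0,0,0.6],[0,0,0.0015,0,0,0,0.6],[0,0,0.0015,0,0,0,0.6]]'|sed -n 2,4p
python3 -m crank '[[0,0,0,0,0,0,0.2],[0,0,0,0,0,0,0.2],[0,0,0,0,0,0,0.2]]'
python3 -m crank '[[0,0,-0.03,0,0,0,0.2],[0,0,-0.07,0,0,0,0.2],[-0.02,0,-0.1,0,0,0,0.2],[-0.06,0,-0.1,0,0,0,1],[-0.1,0,-0.1,0,0,0,1]]'|sed -n 2,3p
python3 -m crank '[[-0.04,0,0,0,0,0,1],[-0.08,0,0,0,0,0,1]]'|sed -n 2,3p
cat >>h.py <<'E'
c=np.array([642.,-174.]);a=-.133;U=np.array([np.cos(a),np.sin(a)]);V=np.array([-U[1],U[0]])
def injig(w): d=w-c; return np.c_[d@U,d@V]
E
python3 - <<'E'
from h import *
t=grab("top");s=grab("scene")
for f,b,n in((t,(335,155,415,240),"top"),(s,(135,180,230,262),"scene")):
    px,w,rc=patch2(f,b,14);q=injig(w);print(n,say(rc),"jig min,max",q.min(0).round(1),q.max(0).round(1))
cv2.imwrite("pics/t6.png",cv2.resize(t["image"][145:245,330:430],(600,600),interpolation=cv2.INTER_CUBIC)[:,:,::-1])
E
```

```text
eef_pos: [566.3, -102.3, 24.0]
tcp_rot: [3.142, -0.0, -0.133]
contact_force: [-0.7, 0.2, 3.5]
clock: 15.1
eef_pos: [566.1, -102.1, 23.7]
tcp_rot: [-3.142, 0.0, -0.133]
contact_force: [-0.6, 0.2, 0.3]
opening: 0.802
grasp_force: 0.0
eef_pos: [466.8, -88.9, 124.8]
tcp_rot: [3.141, -0.003, -0.133]
eef_pos: [386.1, -78.0, 123.8]
tcp_rot: [3.142, -0.0, -0.133]
top ([[512.7000122070312, -127.0999984741211], [621.7000122070312, -143.60000610351562], [630.7000122070312, -84.0999984741211], [521.7000122070312, -67.5999984741211]], [[571.7, -105.6], [60.2, 110.3], 81.4]) jig min,max [-133.9   27.7] [-23.6  88.7]
scene ([[518.2999877929688, -121.5], [628.7999877929688, -137.5], [637.7999877929688, -75.69999694824219], [527.2999877929688, -59.70000076293945]], [[578.0, -98.6], [62.5, 111.7], 81.8]) jig min,max [-129.2   34.7] [-17.5  97.7]
```

View pics/t6.png

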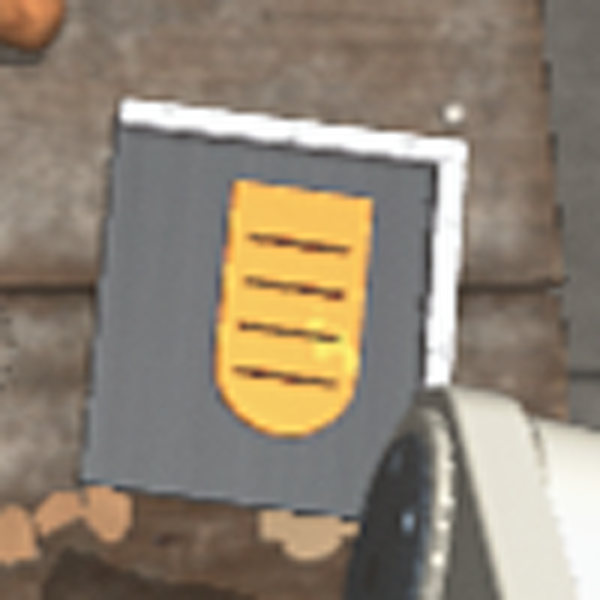

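```bash
python3 -m crank '[[0.04,-0.009,0,0,0,0,1],[0.08,-0.018,0,0,0,0,1],[0.12,-0.027,0,0,0,0,1],[0.16,-0.036,0,0,0,0,1],[0.1964,-0.0439,0,0,0,0,1]]' 40|sed -n 2,3p
python3 -m crank '[[0,0,0.025,0,0,0,1],[0,0,0.06,0,0,0,1],[0,0,0.085,0,0,0,1],[0,0,0.092,0,0,0,1],[0,0,0.092,0,0,0,1]]'|sed -n 2,5p
```

```text
eef_pos: [590.8, -60.6, 123.8]
tcp_rot: [-3.142, -0.001, -0.133]
eef_pos: [587.8, -60.8, 30.9]
tcp_rot: [3.142, 0.002, -0.133]
contact_force: [0.1, -0.2, 0.4]
opening: -0.003
```

```bash
python3 -m crank '[[0,0,0.002,0,0,0,1],[0,0.004,0.002,0,0,0,1],[0,0.008,0.002,0,0,0,1],[0,0.012,0.002,0,0,0,1],[0,0.016,0.002,0,0,0,1]]'|sed -n 2,4p
python3 -m crank '[[0,0.003,0,0,0,0,1],[0,0.006,0,0,0,0,1],[0,0.009,0,0,0,0,1],[0,0.012,0,0,0,0,1],[0,0.014,0,0,0,0,1]]'|sed -n 2,4p
python3 -m crank '[[0,0.001,0,0,0,0,1],[0,0.002,0,0,0,0,1],[0,0.003,0,0,0,0,1]]'|sed -n 2,4p
```

```text
eef_pos: [586.4, -77.1, 30.4]
tcp_rot: [-3.142, -0.001, -0.133]
contact_force: [-0.8, 0.2, 1.4]
eef_pos: [584.2, -90.8, 29.7]
tcp_rot: [-3.142, 0.0, -0.133]
contact_force: [-1.0, 1.2, 0.4]
eef_pos: [583.8, -93.6, 29.8]
tcp_rot: [3.142, 0.0, -0.133]
contact_force: [0.2, -0.4, 0.2]
```

```bash
for k in a; do python3 -m crank '[[0,0.001,0,0,0,0,1],[0,0.002,0,0,0,0,1]]'|sed -n '2p;4p'
python3 -m crank '[[0,0.001,0,0,0,0,1],[0,0.001,0,0,0,0,1]]'|sed -n '2p;4p'
python3 -m crank '[[0,0.001,0,0,0,0,1],[0,0.001,0,0,0,0,1]]'|sed -n '2p;4p'; done
```

```text
eef_pos: [583.5, -95.5, 29.7]
contact_force: [-1.9, 2.7, 0.2]
eef_pos: [583.5, -95.7, 29.8]
contact_force: [1.5, 6.6, 0.6]
eef_pos: [583.4, -95.9, 29.8]
contact_force: [1.6, 12.2, 0.1]
```

```bash
python3 -m crank '[[0,-0.006,0,0,0,0,1],[0,-0.006,-0.025,0,0,0,1],[-0.03,-0.002,-0.03,0,0,0,1],[-0.06,0.02,-0.03,0,0,0,1],[-0.087,0.039,-0.03,0,0,0,1]]'|sed -n '2p;4p'
python3 -m crank '[[0,0,0,0,0,0,1],[0,0,0.015,0,0,0,1],[0,0,0.028,0,0,0,1],[0,0,0.03,0,0,0,1]]'|sed -n '2p;4p'
python3 - <<'E'
from h import *
s=grab("scene");f=s
px,w,rc=patch2(f,(135,180,230,262),14);q=injig(w);print(say(rc),"jig min,max",q.min(0).round(1),q.max(0).round(1))
cv2.imwrite("pics/s7.png",cv2.resize(s["image"][150:270,120:270],(750,600),interpolation=cv2.INTER_CUBIC)[:,:,::-1])
E
```

```text
eef_pos: [490.7, -124.7, 60.0]
contact_force: [0.4, -0.3, -0.6]
eef_pos: [491.5, -124.3, 28.4]
contact_force: [-0.1, -0.4, 0.2]
([[513.5, -148.60000610351562], [625.0, -164.39999389648438], [633.7999877929688, -102.0], [522.2999877929688, -86.19999694824219]], [[573.7, -125.3], [63.0, 112.6], 81.9]) jig min,max [-130.5    7.8] [-17.9  70.8]
```

View pics/s7.png

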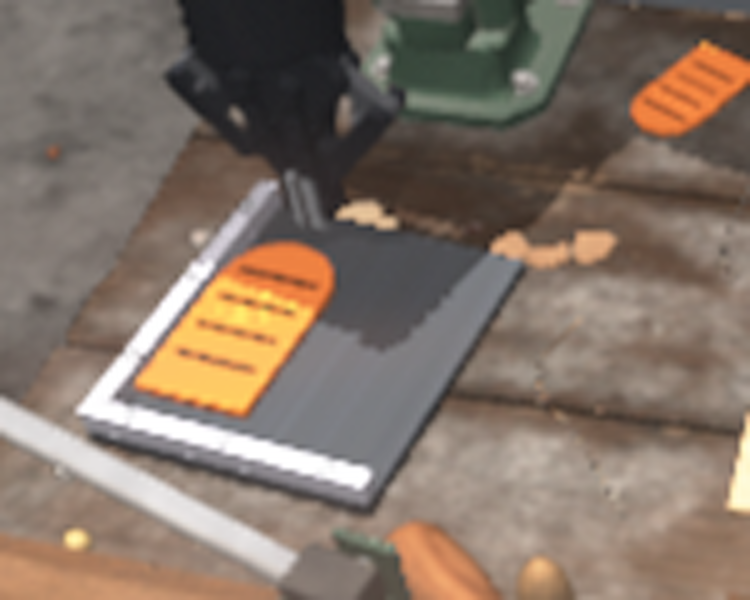

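```bash
python3 -m crank '[[0.004,0,0,0,0,0,1],[0.008,0,0,0,0,0,1],[0.012,0,0,0,0,0,1],[0.016,0,0,0,0,0,1],[0.02,0,0,0,0,0,1]]'|sed -n '2p;4p'
python3 -m crank '[[0.003,0,0,0,0,0,1],[0.006,0,0,0,0,0,1],[0.008,0,0,0,0,0,1],[0.01,0,0,0,0,0,1]]'|sed -n '2p;4p'
python3 -m crank '[[0.001,0,0,0,0,0,1],[0.002,0,0,0,0,0,1]]'|sed -n '2p;4p'
python3 -m crank '[[0.001,0,0,0,0,0,1],[0.001,0,0,0,0,0,1]]'|sed -n '2p;4p'
```

```text
eef_pos: [512.0, -127.3, 30.0]
contact_force: [-1.4, 0.4, 2.0]
eef_pos: [521.7, -128.6, 29.8]
contact_force: [-1.5, 0.2, 0.4]
eef_pos: [523.6, -128.8, 29.8]
contact_force: [-0.5, 0.7, 0.5]
eef_pos: [524.6, -129.0, 29.8]
contact_force: [-0.8, -0.6, 0.6]
```

```bash
python3 -m crank '[[0.001,0,0,0,0,0,1],[0.001,0,0,0,0,0,1]]'|sed -n '2p;4p'
python3 -m crank '[[0.001,0,0,0,0,0,1],[0.001,0,0,0,0,0,1]]'|sed -n '2p;4p'
python3 -m crank '[[0.001,0,0,0,0,0,1],[0.001,0,0,0,0,0,1]]'|sed -n '2p;4p'
```

```text
eef_pos: [524.9, -129.0, 29.6]
contact_force: [-3.3, -0.0, 1.7]
eef_pos: [525.2, -129.0, 29.5]
contact_force: [-6.7, 0.6, 2.9]
eef_pos: [525.4, -129.0, 29.3]
contact_force: [-8.7, 0.8, 5.7]
```

```bash
python3 -m crank '[[-0.006,0,0,0,0,0,1],[-0.006,0,-0.025,0,0,0,1],[0,-0.02,-0.035,0,0,0,1],[0.04,-0.052,-0.035,0,0,0,1],[0.082,-0.052,-0.035,0,0,0,1]]'|sed -n '2p;4p'
python3 -m crank '[[0,0,0,0,0,0,1],[0,0,0.02,0,0,0,1],[0,0,0.034,0,0,0,1],[0,0.004,0.035,0,0,0,1],[0,0.009,0.035,0,0,0,1]]'|sed -n '2p;4p'
python3 -m crank '[[0,0.001,0,0,0,0,1],[0,0.002,0,0,0,0,1]]'|sed -n '2p;4p'
```

```text
eef_pos: [617.3, -86.2, 65.8]
contact_force: [-0.5, -0.9, 0.4]
eef_pos: [613.9, -98.0, 29.4]
contact_force: [0.2, 0.2, 0.1]
eef_pos: [614.5, -99.8, 30.5]
contact_force: [1.1, 4.6, -0.1]
```

```bash
python3 -m crank '[[0,0.001,0,0,0,0,1],[0,0.002,0,0,0,0,1]]'|sed -n '2p;4p'
python3 -m crank '[[0,-0.006,0,0,0,0,1],[0,-0.006,-0.03,0,0,0,1],[0,-0.006,-0.07,0,0,0,1],[-0.05,-0.02,-0.09,0,0,0,1],[-0.1,-0.04,-0.09,0,0,0,1]]'|sed -n '2p;4p'
python3 -m crank '[[-0.05,-0.01,0,0,0,0,1],[-0.1,-0.02,0,0,0,0,1],[-0.14,-0.04,0,0,0,0,1],[-0.14,-0.06,0,0,0,0,1]]'|sed -n '2p;4p'
python3 - <<'E'
from h import *
t=grab("top");s=grab("scene")
for f,b,n in((t,(335,155,415,240),"top"),(s,(135,180,230,265),"scene")):
    px,w,rc=patch2(f,b,14);q=injig(w);print(n,say(rc),"jig min,max",q.min(0).round(1),q.max(0).round(1))
A=cv2.resize(t["image"][155:240,335:420],(400,400),interpolation=cv2.INTER_CUBIC);B=cv2.resize(s["image"][175:260,130:215],(400,400),interpolation=cv2.INTER_CUBIC)
cv2.imwrite("pics/c8.png",np.hstack([A,B])[:,:,::-1])
E
```

```text
eef_pos: [614.5, -100.2, 30.3]
contact_force: [2.4, 14.2, -0.3]
eef_pos: [530.1, -53.6, 122.5]
contact_force: [-0.1, 1.0, -0.8]
eef_pos: [390.8, 25.3, 119.0]
contact_force: [1.5, 0.5, -0.1]
top ([[528.2000122070312, -158.5], [637.0999755859375, -173.0], [645.0999755859375, -112.5], [536.2999877929688, -98.0]], [[586.7, -135.5], [61.1, 109.8], 82.4]) jig min,max [-114.9    0.3] [-5.  61.4]
scene ([[533.7999877929688, -151.8000030517578], [634.5, -164.89999389648438], [642.5999755859375, -102.80000305175781], [541.9000244140625, -89.69999694824219]], [[588.2, -127.3], [62.6, 101.6], 82.6]) jig min,max [-110.3    7.9] [-8.7 70.7]
```

View pics/c8.png

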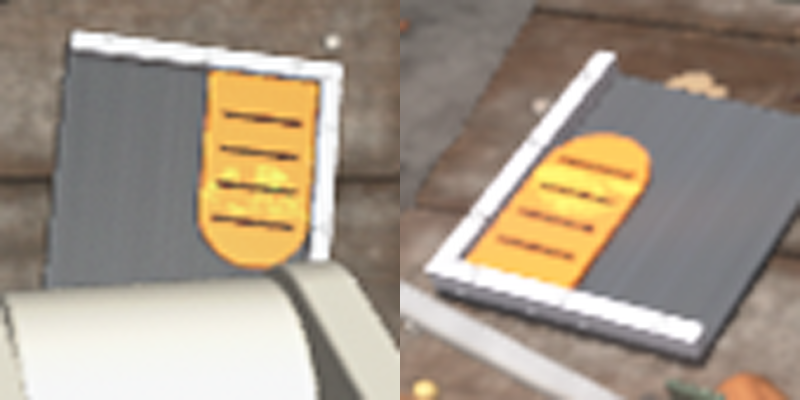

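```bash
python3 - <<'E'
from h import *
t=grab("top")["image"]
for x in (355,365,370,382,388,394,398): print(x,[tuple(map(int,p)) for p in t[162:176,x]])
for y in(180,195,): print(y,[tuple(map(int,p)) for p in t[y,396:408]])
E
```

```text
355 [(240, 241, 242), (249, 250, 251), (252, 252, 252), (202, 201, 205), (111, 108, 111), (98, 98, 100), (112, 111, 113), (115, 116, 117), (114, 116, 117), (112, 116, 116), (114, 117, 118), (113, 117, 117), (112, 115, 116), (112, 115, 117)]
365 [(130, 117, 101), (217, 215, 211), (246, 246, 246), (249, 249, 249), (247, 247, 248), (156, 155, 156), (78, 75, 74), (106, 106, 109), (112, 115, 117), (112, 115, 117), (112, 115, 115), (113, 115, 116), (113, 115, 115), (114, 116, 117)]
370 [(130, 118, 107), (126, 116, 105), (240, 241, 242), (249, 250, 250), (253, 253, 253), (177, 176, 178), (95, 90, 92), (105, 104, 106), (112, 114, 115), (114, 115, 117), (114, 115, 116), (115, 116, 117), (116, 118, 120), (117, 118, 119)]
382 [(126, 113, 102), (131, 118, 106), (141, 129, 114), (208, 202, 198), (245, 245, 246), (248, 248, 249), (252, 254, 255), (161, 164, 172), (221, 169, 88), (245, 190, 90), (244, 187, 90), (244, 188, 92), (243, 188, 91), (243, 187, 91)]
388 [(128, 114, 103), (128, 114, 102), (129, 116, 101), (127, 113, 99), (233, 232, 232), (248, 249, 249), (249, 250, 250), (227, 228, 232), (1
[... 267 characters left out ...]
(234, 168, 81), (246, 189, 90), (243, 184, 88), (243, 185, 89)]
398 [(130, 113, 100), (130, 115, 102), (130, 114, 99), (132, 113, 98), (128, 108, 91), (202, 194, 190), (223, 224, 223), (227, 228, 229), (235, 237, 238), (142, 145, 153), (221, 165, 86), (244, 188, 89), (243, 185, 88), (244, 188, 91)]
180 [(159, 115, 68), (170, 117, 68), (206, 142, 76), (237, 177, 88), (247, 190, 90), (222, 152, 75), (154, 135, 135), (227, 229, 233), (249, 250, 251), (250, 250, 251), (228, 228, 228), (147, 135, 122)]
195 [(152, 119, 70), (172, 128, 74), (225, 164, 85), (248, 195, 95), (222, 154, 78), (162, 145, 146), (231, 233, 237), (249, 249, 250), (250, 251, 252), (225, 225, 226), (90, 79, 69), (95, 82, 70)]
```

c8 shows the patch flush in the corner: square end along the end stop (left tile, around (265,75)) and right side along the side stop (315,150). The roughly 1 px grey line at both stops is what the visible stop face above the patch should give. Both contacts also showed up in the force readings, and the patch's yaw equals the jig's.

```bash
python3 -c "
from rig import r,sign_off
print(r.sense()['clock']);print(sign_off())"
```

```text
24.1
the job is handed in; nothing more can be done
None
```

I placed the orange patch on the jig and pushed it home against both stops, then handed the job in at 24.1 s; no verdict came back, but force readings and the top view both show it flush at the end and side stops.

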